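Nest the gearbox cover against both fences and hold it

ROBOT

A 6-joint arm with a two-finger parallel gripper is mounted at the origin on the work surface. World frame = base frame: x ahead of the robot, y to its left, z up, the work surface at z = 0. Lengths are in mm, angles in rad, forces in N, time in s.
With the tool pointing down it reaches from about 275 to 850 mm from the base axis. Payload 5.2 kg.
Tool frame: the origin (TCP) lies at the very end of the fingers, on their centre line; the grasp point (between the pads) lies 19 mm behind it; z points along the fingers, y is the direction in which the jaws open and shut (so a half turn about z gives the same grasp; the last joint's range is limited). The gripper opens to 85 mm and grips with 20 to 120 N. Pads are 22 mm wide; open, the fingers measure 114 mm over their backs; the gripper's body (76 mm by 85 mm) begins 54 mm behind the grasp point. The pads swing forward as they close: fully open they stand 13 mm farther back than shut.
Start: joints at [1.056, 0.259, 1.535, -0, 1.348, -0.203], TCP at [168.703, 523.493, 231.31] pointing down, gripper open.
Joint ranges: [-3.14, 3.14], [-0.91, 2.08], [0.19, 2.58], [-1.22, 4.36], [0.22, 2.71], [-3.12, 3.12]. Speed limits (rad/s): [2.57, 2.57, 3.14, 3.14, 3.14, 3.14].

INTERFACE

Orientations are given as a rotation vector (axis times angle).
In Python, from cell import read_state, viewer, bot gives the robot as it stands. The module is installed in compiled form; this text tells all that it offers.
- The arm moves only by the shell command python3 -m jog 'ROWS'. ROWS is text: rows parted by semicolons, each of 7 numbers parted by spaces: the shift along the world's x, y, z in m, then the turn, a rotation vector about the world's x, y, z in degrees, then the opening, from 0 (shut) to 1 (fully open). A call has 1 to 5 rows; each row is the pose to reach, as a shift and turn from the pose commanded when the call began; what a row does not reach only later rows make up. A row lasts 1/10 s, in which the tool goes at most 50 mm and 8.59 degrees, less where a joint would pass 70% of its speed; a pose out of reach is approached as far as the arm can. A call with a gripper value outside its range is refused whole. The fingers move at their own pace and stop on an object; the grip force is fixed at half the most. Time passes only in rows, so rows that repeat a pose let the fingers close. It gives the time, the measured TCP pose, the force and the opening at its end, in the units of the state.
- read_state(): the state, without advancing time (a new reading comes with each control period).
- viewer.snapshot(name): name is "scene" or "side" or "wrist"; returns a dict with "frame" (480x640x3 uint8, red, green, blue), "depth" (480x640 float32, mm along the optical axis (not along the pixel's ray), 0 where there is no reading), "mtx" (3x3 intrinsics, pixels), "view" (4x4, takes a point from world to camera coordinates); the wrist camera has in their place "tool_from_camera" (4x4, takes a point from camera to tool coordinates, whose origin is the TCP and whose axes are the flange's). Camera axes: x right, y down, z forward; pixel columns grow to the right and rows downward; lengths in mm; the calibration is good to about 2 mm. A picture is of the moment at which its call begins: read the wrist's pose just before it.
- bot.sign_off(): hands the job in, once; it reports no verdict.
The state is a dict: "time": time; "joint_pos": joint angles; "dq": joint speeds; "effort": joint torques, N m; "tcp_pos": TCP position; "tool_rot": TCP orientation; "wrist_force": force on the tool from outside, world axes, zero at the start; "torque": the same for the moment, N m; "opening": finger opening in mm.
Only numpy, scipy, OpenCV 4.12 (cv2) and the standard library are available. Lean on these libraries where they do the work, as an engineer would, in place of code of your own. Each camera call takes 0.05 s, during which the arm holds its last target.

TASK

Pick up the red-brown gearbox cover by its boss, set it flat on the bed of the dark locating nest with its two bright machined edges towards the two steel fences, and press it firmly into the corner so that it touches both fences at once. Finish while still gripping the boss and pressing the cover into the corner: do not let go. Leave the worm gear, locating pin, tapping tool and spacer ring where they lie.

Things in the scene. Friction and masses are not known exactly. Their poses are not given: they have to be found in the camera images.
- cover_boss (a point): Loose red-brown gearbox cover, about 0.7 kg: flange 110 (own x) x 100 (y) x 10 mm thick, with a solid block boss centred on top, 50 (x) x 36 (y) x 42 mm high (its top 52 mm above the underside). Grip the boss across its 36 mm, along own y. Flange edges on the +x and +y sides are bright steel, the others red-brown. This point: boss centre line, 32 mm above the underside; axes the cover's, z up.
- cover_corner (a point): The cover's corner where its two bright edges meet, on the underside: 55 mm along own +x and 50 mm along own +y from the cover's centre. Same axes as the cover.
- nest: Locating nest, fixed to the bench: a dark iron bed plate 150 (x) x 140 (y) x 12 mm high with two bright steel fences on top. Origin at the centre of its underside, z up; the bed's top is 12 mm above it. A cover touching both fences is centred over this origin with its axes parallel to the nest's. Bed and fence faces are oiled (friction with the cover about 0.2).
- fence_far: Rigid steel fence along the nest's +x edge, standing 20 mm above the bed (32 mm above the bench), 75 mm long in y, 20 mm thick. Its contact face looks to the nest's -x, 55 mm from the nest's origin. Origin at the centre of its underside, axes as the nest.
- fence_left: Rigid steel fence along the nest's +y edge, standing 20 mm above the bed, 85 mm long in x, 20 mm thick. Its contact face looks to the nest's -y, 50 mm from the nest's origin. Origin at the centre of its underside, axes as the nest.
- nest_corner (a point): The point on the bed's top surface where the planes of the two fence faces meet (the fences stop a little short of it): the cover's bright corner belongs here. Axes as the nest.
- worm_gear: Bystander: bronze worm gear lying flat, 88 mm across, 28 mm high with its hub. Origin at the centre of its underside.
- locating_pin: Bystander: hardened steel locating pin standing upright, 60 mm tall with a 26 mm head. Origin at the centre of its foot.
- tapping_tool: Bystander: steel tapping tool with a black rubber tip, lying along its own x, about 175 mm long and 25 mm high. Origin near its middle, at the bench.
- spacer_ring: Bystander: olive enamel spacer ring lying flat, 68 mm across, 14 mm high. Origin at the centre of its underside.
Not all that is in view belongs to the job. Leave any yellow look-alike of the part that bears cover_boss alone. There is more than one size of the nest; the job needs the smaller.

How it is judged:
By the outcome, as a careful person would: the job done as asked, in the order asked, and still so for the second after the job is handed in, while the arm keeps its last pose, push and grip.
It also fails if it takes over 48 s, if anything falls off the work surface, if the arm or the gripper's body presses on something with over 40 N, if the wrist force passes 120 N, or if a joint passes its speed limit or range.

## Working session

There is one attempt and no reset: what is moved stays moved. The work goes in short steps, Python scripts to look and compute and a shell command to move; the robot and the scene stay as the last step left them, time stands still between calls to the robot, and variables do not carry over. Pictures are saved under pics/ and viewed, and the job is handed in when it is done.

```bash
mkdir -p pics; python3 - <<'E'
from cell import read_state, viewer
import cv2,numpy as np
print(read_state())
for n in ["scene","side","wrist"]:
    s=viewer.snapshot(n); cv2.imwrite(f"pics/{n}0.png",s["frame"][:,:,::-1]); np.savez(f"{n}0.npz",**s)
    print(n,s["mtx"].tolist(),[s[k].round(3).tolist() for k in ("view","tool_from_camera") if k in s])
E
```

```text
{'time': 0.0, 'joint_pos': array([ 1.05621481e+00,  2.59342385e-01,  1.53604550e+00,  2.92320827e-05,
        1.34799010e+00, -2.02803852e-01]), 'dq': array([-0.00031356,  0.00087109,  0.00268052, -0.00019149,  0.00094531,
       -0.00058856]), 'effort': array([ 1.06373904e-03, -4.46025860e+01, -2.90574431e+01, -1.02084671e-04,
        1.17893948e-02, -1.14493776e-05]), 'tcp_pos': array([168.43029328, 523.04721048, 230.49009706]), 'tool_rot': array([-4.87666507e-01, -3.10284930e+00,  2.60964729e-03]), 'wrist_force': array([ 0.47246721,  0.33517029, -0.58979008]), 'torque': array([-0.03452559,  0.06024359,  0.07846818]), 'opening': 85.51298429049913}
scene [[485.43983473386794, 0.0, 322.6605383953824], [0.0, 485.43983473386794, 240.07245929110996], [0.0, 0.0, 1.0]] [[[0.378, 0.926, -0.019, -195.0], [0.602, -0.262, -0.754, -282.615], [-0.703, 0.274, -0.656, 1484.589], [0.0, 0.0, 0.0, 1.0]]]
side [[621.220964873738, 0.0, 321.4754852236298], [0.0, 621.220964873738, 246.6093697395341], [0.0, 0.0, 1.0]] [[[0.827, -0.562, -0.019, -432.596], [-0.423, -0.599, -0.68, 280.265], [0.371, 0.57, -0.733, 1205.57], [0.0, 0.0, 0.0, 1.0]]]
wrist [[429.41571186735115, 0.0, 319.5254831360938], [0.0, 429.41571186735115, 236.0042205030939], [0.0, 0.0, 1.0]] [[[-0.001, -0.957, -0.29, 74.535], [1.0, -0.001, -0.0, -0.823], [-0.0, -0.29, 0.957, -142.902], [0.0, 0.0, 0.0, 1.0]]]
```

View pics/scene0.png

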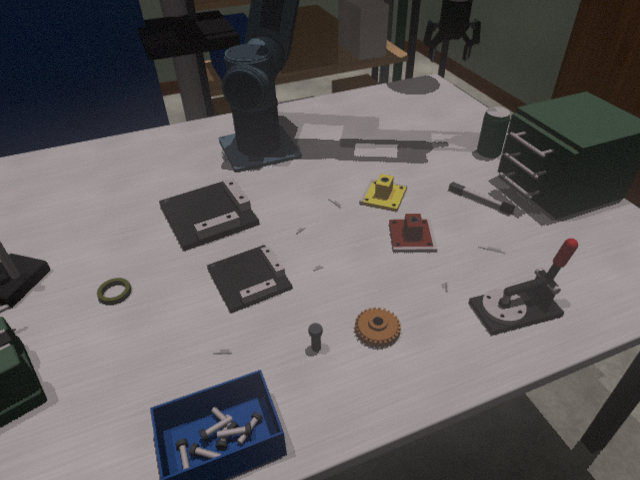

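View pics/side0.png

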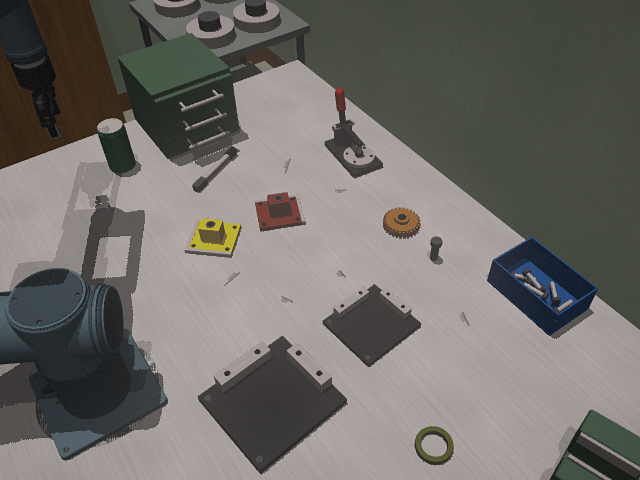

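View pics/wrist0.png

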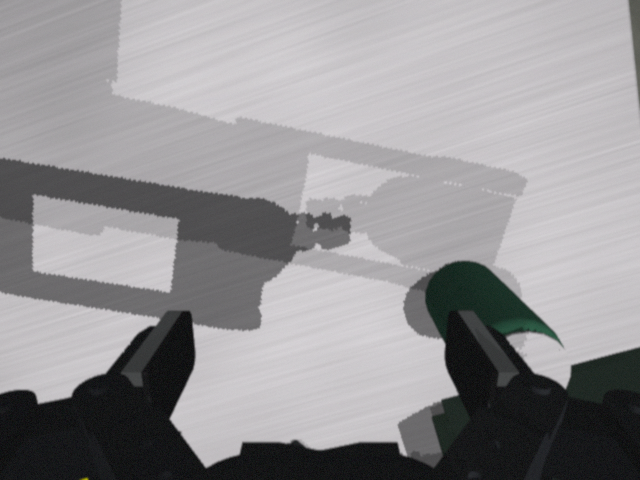

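The scene view shows the red cover at (412,233), the yellow look-alike at (384,192), the smaller nest at (250,278) and the larger one at (208,213). In the side view the cover is at (280,212) and the small nest at (372,325). I'll enlarge these for corner positions.

```bash
python3 - <<'E'
import cv2,numpy as np
def crop(n,x0,y0,w,h,k,o):
    im=cv2.imread(f"pics/{n}0.png")[y0:y0+h,x0:x0+w]
    im=cv2.resize(im,None,fx=k,fy=k,interpolation=cv2.INTER_CUBIC)
    im=np.clip(im*1.6,0,255).astype(np.uint8)
    for i in range(0,w,10): cv2.putText(im,str(x0+i),(i*k,8),0,.3,(0,255,255),1);cv2.line(im,(i*k,10),(i*k,14),(0,255,255),1)
    for i in range(0,h,10): cv2.putText(im,str(y0+i),(0,i*k+4),0,.3,(0,255,255),1)
    return im
a=crop("scene",380,205,66,50,6,0);b=crop("side",245,185,66,50,6,0)
cv2.imwrite("pics/c1.png",np.hstack([a,b]))
a=crop("scene",200,235,100,80,4,0);b=crop("side",320,280,100,90,4,0)
a=cv2.copyMakeBorder(a,0,40,0,0,0)
cv2.imwrite("pics/c2.png",np.hstack([a,b]))
E
```

```text
(no output)
```

View pics/c1.png

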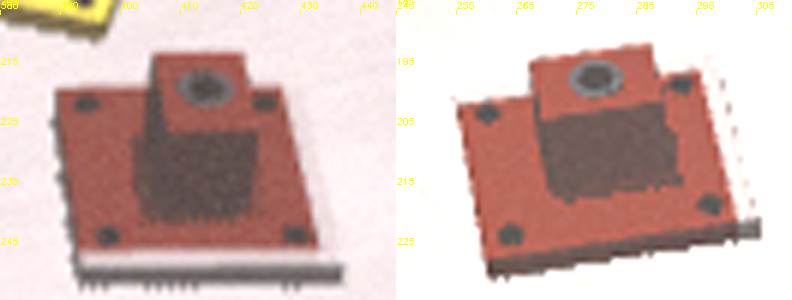

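View pics/c2.png

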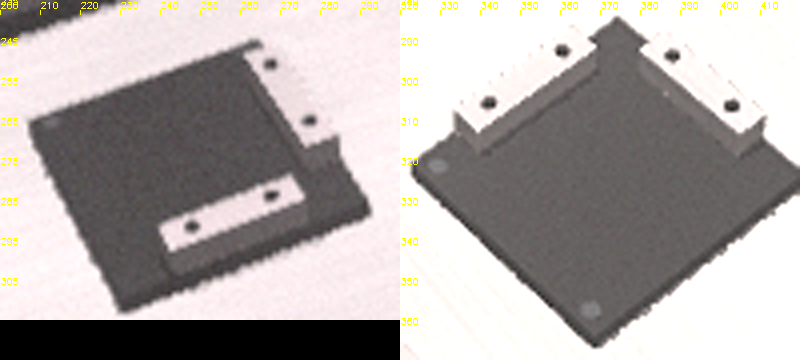

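```bash
cat > h.py <<'E'
import cv2,numpy as np
def cloud(s):
    K=s["mtx"];d=s["depth"];v,u=np.mgrid[:480,:640]
    p=np.stack([(u-K[0,2])/K[0,0]*d,(v-K[1,2])/K[1,1]*d,d,np.ones_like(d)],-1)
    w=p@np.linalg.inv(s["view"]).T
    w[d==0]=np.nan
    return w[...,:3]
def proj(s,P):
    P=np.atleast_2d(P);c=(s["view"]@np.c_[P,np.ones(len(P))].T).T
    q=(s["mtx"]@c[:,:3].T).T
    return q[:,:2]/q[:,2:]
def ray(s,uv,z):
    K=s["mtx"];T=np.linalg.inv(s["view"]);uv=np.atleast_2d(uv)
    d=np.c_[(uv[:,0]-K[0,2])/K[0,0],(uv[:,1]-K[1,2])/K[1,1],np.ones(len(uv))]@T[:3,:3].T
    o=T[:3,3];return o+d*((z-o[2])/d[:,2])[:,None]
def rect(w,box,zlo,zhi):
    x0,y0,x1,y1=box;p=w[y0:y1,x0:x1].reshape(-1,3)
    p=p[(p[:,2]>zlo)&(p[:,2]<zhi)]
    r=cv2.minAreaRect(p[:,:2].astype(np.float32));print(len(p),np.median(p[:,2]).round(1),[np.round(a,1) for a in r],cv2.boxPoints(r).round(0).tolist())
E
python3 - <<'E'
from h import *
for n,b,bn in(("scene",(380,205,446,255),(200,235,300,315)),("side",(245,185,311,240),(320,280,425,370))):
    s=dict(np.load(f"{n}0.npz"));w=cloud(s)
    print(n,"bench",np.nanmedian(w[b[1]:b[3],b[0]:b[2],2]))
    rect(w,b,6,14);rect(w,b,47,57);rect(w,bn,7,17);rect(w,bn,27,37)
s=dict(np.load("scene0.npz"));print(ray(s,[(389,219.5),(427,219.5),(433,246),(393,246),(437,250),(393,249)],10).round(0).tolist())
print('nest',ray(s,[(207,265),(230,312),(292,287),(264,245)],12).round(0).tolist())
s=dict(np.load("side0.npz"));print(ray(s,[(256,202),(296,197),(302,221),(260,229),(306,222)],10).round(0).tolist())
print('nest',ray(s,[(323,323),(368,364),(420,324),(373,285)],12).round(0).tolist())
E
```

```text
scene bench 0.8632496305283439
1002 8.5 [array([519.4, 224.1]), array([109.6, 184.6]), np.float64(72.7)] [[415.0, 199.0], [591.0, 144.0], [624.0, 249.0], [448.0, 304.0]]
223 50.5 [array([550.7, 214.3]), array([35.5, 53.8]), np.float64(67.2)] [[519.0, 208.0], [569.0, 187.0], [582.0, 220.0], [533.0, 241.0]]
2615 10.7 [array([ 487.1, -186.1]), array([242.2, 139.8]), np.float64(6.2)] [[359.0, -130.0], [374.0, -269.0], [615.0, -242.0], [600.0, -103.0]]
557 30.5 [array([ 485.7, -174.6]), array([239.2, 116. ]), np.float64(9.7)] [[358.0, -138.0], [378.0, -252.0], [613.0, -212.0], [594.0, -97.0]]
side bench 3.96568897387192
877 10.8 [array([543.1, 224. ]), array([201.1, 161.2]), np.float64(58.0)] [[421.0, 181.0], [558.0, 96.0], [665.0, 267.0], [528.0, 352.0]]
228 53.1 [array([545. , 216.2]), array([41.6, 49.5]), np.float64(67.7)] [[514.0, 206.0], [560.0, 188.0], [576.0, 226.0], [530.0, 245.0]]
3473 13.0 [array([ 531.7, -180.7]), array([218.2, 219. ]), np.float64(55.8)] [[380.0, -209.0], [561.0, -333.0], [684.0, -152.0], [502.0, -29.0]]
649 32.8 [array([ 551.3, -145. ]), array([ 70.4, 159.7]), np.float64(54.7)] [[466.0, -128.0], [596.0, -220.0], [637.0, -162.0], [506.0, -70.0]]
[[481.0, 190.0, 10.0], [518.0, 275.0, 10.0], [608.0, 237.0, 10.0], [571.0, 153.0, 10.0], [623.0, 238.0, 10.0], [580.0, 148.0, 10.0]]
nest [[465.0, -257.0, 12.0], [619.0, -243.0, 12.0], [603.0, -105.0, 12.0], [451.0, -120.0, 12.0]]
[[515.0, 278.0, 10.0], [607.0, 236.0, 10.0], [572.0, 156.0, 10.0], [476.0, 191.0, 10.0], [578.0, 147.0, 10.0]]
nest [[443.0, -124.0, 12.0], [460.0, -256.0, 12.0], [606.0, -241.0, 12.0], [590.0, -102.0, 12.0]]
```

```bash
python3 -m jog '0.342 -0.293 0 0 0 -4.7 1;0.342 -0.293 0 0 0 -4.7 1;0.342 -0.293 0 0 0 -4.7 1;0.342 -0.293 0 0 0 -4.7 1;0.342 -0.293 0 0 0 -4.7 1'; python3 -c "
from cell import read_state
print(read_state()['tcp_pos'],read_state()['time'])"
```

```text
time: 0.65
tcp_pos: [359.5, 359.3, 231.2]
tool_rot: [-0.614, -3.081, 0.0]
wrist_force: [1.1, 0.0, 0.2]
opening: 85.6
[359.52072738 359.34006982 231.1864433 ] 0.65
```

```bash
python3 -m jog '0.148 -0.129 0 0 0 0 1;0.148 -0.129 0 0 0 0 1;0.148 -0.129 0 0 0 0 1;0.148 -0.129 0 0 0 0 1;0.148 -0.129 0 0 0 0 1';python3 -m jog '0 0 0 0 0 0 1;0 0 0 0 0 0 1'; cat >> h.py <<'E'
from scipy.spatial.transform import Rotation as R
def wsnap(name):
    from cell import read_state, viewer
    st=read_state();s=viewer.snapshot("wrist")
    T=np.eye(4);T[:3,:3]=R.from_rotvec(st["tool_rot"]).as_matrix();T[:3,3]=st["tcp_pos"]
    s["view"]=np.linalg.inv(T@s["tool_from_camera"])
    cv2.imwrite(f"pics/{name}.png",s["frame"][:,:,::-1]);np.savez(name+".npz",**s)
    print(st["time"],st["tcp_pos"].round(1),st["tool_rot"].round(4),st["wrist_force"].round(1))
    return s
E
python3 -c "
from h import *
wsnap('w1')"
```

```text
time: 1.15
tcp_pos: [510.7, 227.5, 230.6]
tool_rot: [0.623, 3.077, -0.002]
wrist_force: [0.5, -0.2, 0.2]
opening: 85.1
time: 1.35
tcp_pos: [505.7, 232.3, 231.0]
tool_rot: [-0.614, -3.08, 0.0]
wrist_force: [0.4, -0.0, -0.3]
opening: 85.5
1.35 [505.7 232.3 231. ] [-6.1390e-01 -3.0798e+00  1.0000e-04] [ 0.4 -0.  -0.3]
```

View pics/w1.png

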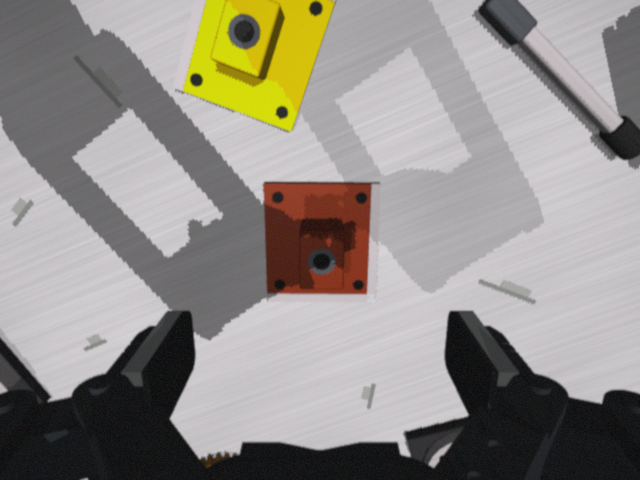

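The wrist view shows the cover square-on. Its red top spans (264,182) to (368,293), with bright strips on the right (x≈378) and at the bottom (y≈300), and the boss bore is at (321,261). The right strip is own +y and the bottom strip is own +x, which agrees with the scene view. Next I'll measure it.

```bash
python3 - <<'E'
from h import *
s=dict(np.load("w1.npz"));w=cloud(s)
b=(255,175,390,310)
sub=w[b[1]:b[3],b[0]:b[2]]
print("bench",np.nanmedian(w[330:380,230:420,2]))
rect(w,b,6,14);rect(w,b,46,57)
rect(w,(300,225,345,295),46,57)
print(ray(s,[(264,182),(378,182),(374,299),(267,299)],10).round(1).tolist())
print(ray(s,[(321,261)],52).round(1))
E
python3 - <<'E'
import cv2
im=cv2.imread('pics/w1.png')[170:310,250:395]
cv2.imwrite('pics/w1c.png',cv2.resize(im,None,fx=4,fy=4))
E
```

```text
bench 0.3632191800552391
10233 10.5 [array([546.8, 215.8]), array([100.4, 111.2]), np.float64(67.0)] [[476.0, 191.0], [578.0, 148.0], [618.0, 240.0], [515.0, 284.0]]
2719 52.4 [array([546.2, 216. ]), array([35.9, 50.4]), np.float64(66.8)] [[516.0, 209.0], [562.0, 190.0], [576.0, 223.0], [530.0, 242.0]]
2665 52.4 [array([546.3, 216.4]), array([35.1, 50.4]), np.float64(66.9)] [[516.0, 210.0], [563.0, 190.0], [576.0, 223.0], [530.0, 242.0]]
[[475.6, 192.5, 10.0], [512.9, 282.3, 10.0], [613.9, 240.9, 10.0], [575.8, 149.4, 10.0]]
[[546.2 215.7  52. ]]
```

View pics/w1c.png

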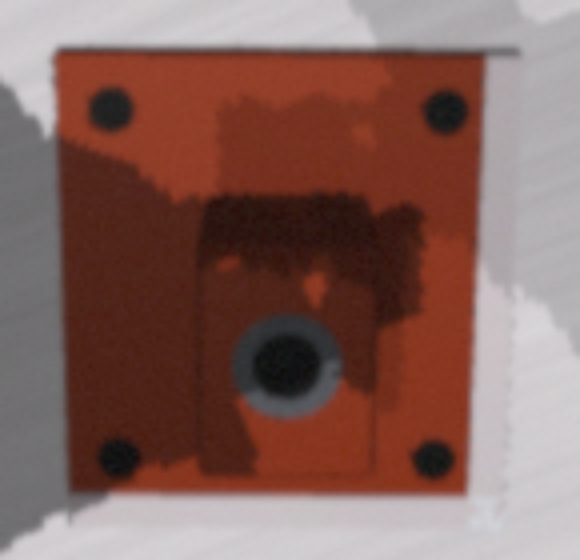

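```bash
python3 -m jog '-0.012 -0.413 0 0 0 28.5 1;-0.012 -0.413 0 0 0 28.5 1;-0.012 -0.413 0 0 0 28.5 1;-0.012 -0.413 0 0 0 28.5 1;-0.012 -0.413 0 0 0 28.5 1'
```

```text
time: 1.9
tcp_pos: [499.3, -2.7, 231.7]
tool_rot: [-0.172, 3.136, -0.0]
wrist_force: [1.9, 0.1, -0.5]
opening: 85.5
```

```bash
python3 -m jog '-0.006 -0.168 0 0 0 0 1;-0.006 -0.168 0 0 0 0 1;-0.006 -0.168 0 0 0 0 1;-0.006 -0.168 0 0 0 0 1;-0.006 -0.168 0 0 0 0 1';python3 -m jog '0 0 0 0 0 0 1;0 0 0 0 0 0 1;0 0 0 0 0 0 1'
python3 -c "
from h import *
wsnap('w2')"
```

```text
time: 2.4
tcp_pos: [494.0, -172.2, 231.4]
tool_rot: [-0.16, 3.137, -0.001]
wrist_force: [-0.4, 0.4, -0.4]
opening: 85.5
time: 2.7
tcp_pos: [494.3, -169.0, 231.5]
tool_rot: [-0.167, 3.137, 0.0]
wrist_force: [0.3, -0.6, 0.1]
opening: 85.3
2.7 [ 494.3 -169.   231.5] [-1.667e-01  3.137e+00  4.000e-04] [ 0.3 -0.6  0.1]
```

View pics/w2.png

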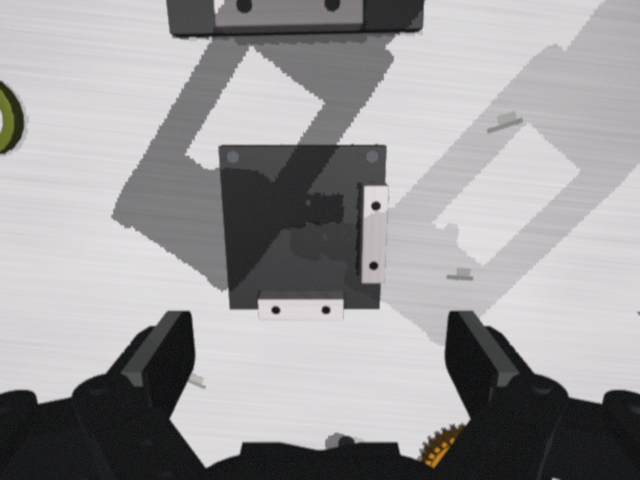

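The bed runs from (219,146) to (380,308), with the left fence at (374,233) and the far fence at (301,306). The layout matches the cover. Now the depth fits.

```bash
python3 - <<'E'
from h import *
s=dict(np.load("w2.npz"));w=cloud(s)
print("bench",np.nanmedian(w[330:380,230:420,2]))
def r2(box,lo,hi):
    x0,y0,x1,y1=box;p=w[y0:y1,x0:x1].reshape(-1,3);p=p[(p[:,2]>lo)&(p[:,2]<hi)]
    r=cv2.minAreaRect(p[:,:2].astype(np.float32));print(len(p),np.median(p[:,2]).round(1),np.round(r[0],1),np.round(r[1],1),round(r[2],2));return np.array(r[0])
bed=r2((205,135,400,325),8,40)
bed=r2((205,135,400,325),8,16)
fl=r2((345,175,400,290),28,36)
ff=r2((245,285,355,330),28,36)
print(ray(s,[(219,146),(386,146),(230,308)],12).round(1).tolist())
np.set_printoptions(suppress=True)
for th in(6.0,):
    c,sn=np.cos(np.radians(th)),np.sin(np.radians(th));A=np.array([[c,sn],[-sn,c]])
    print(A@fl, A@ff, A@bed)
E
```

```text
bench 0.3719443298247711
27237 12.6 [ 527.5 -180.5] [149.7 140.3] 6.15
22320 12.4 [ 527.5 -180.5] [149.7 140.3] 6.15
2403 32.4 [ 518.6 -121.2] [85.4 20.2] 6.3
1860 32.3 [ 591.9 -176.1] [20.4 75.1] 6.27
[[460.5, -256.9, 12.0], [446.0, -119.2, 12.0], [607.6, -241.1, 12.0]]
[ 503.12664714 -174.74264971] [ 570.21813717 -236.99890327] [ 505.74881058 -234.62537815]
```

```bash
python3 -m jog '0.052 0.385 -0.05 0 0 -29.1 1;0.052 0.385 -0.05 0 0 -29.1 1;0.052 0.385 -0.05 0 0 -29.1 1;0.052 0.385 -0.05 0 0 -29.1 1;0.052 0.385 -0.05 0 0 -29.1 1'
```

```text
time: 3.25
tcp_pos: [525.5, 62.7, 201.4]
tool_rot: [0.634, 3.076, 0.0]
wrist_force: [1.7, -0.6, -0.3]
opening: 85.2
```

```bash
python3 -m jog '0.021 0.151 -0.07 0 0 0 1;0.021 0.151 -0.07 0 0 0 1;0.021 0.151 -0.07 0 0 0 1;0.021 0.151 -0.07 0 0 0 1;0.021 0.151 -0.07 0 0 0 1';python3 -m jog '0 0 0 0 0 0 1;0 0 0 0 0 0 1;0 0 0 0 0 0 1'
```

```text
time: 3.75
tcp_pos: [545.2, 213.9, 129.8]
tool_rot: [-0.623, -3.077, 0.001]
wrist_force: [-0.0, -0.3, 0.6]
opening: 85.4
time: 4.05
tcp_pos: [547.3, 209.8, 132.4]
tool_rot: [0.633, 3.076, 0.0]
wrist_force: [0.3, -0.4, 0.5]
opening: 85.3
```

```bash
python3 -m jog '-0.001 0.006 -0.03 0 0 0.2 1;-0.001 0.006 -0.06 0 0 0.2 1;-0.001 0.006 -0.08 0 0 0.2 1;-0.001 0.006 -0.09 0 0 0.2 1;-0.001 0.006 -0.09 0 0 0.2 1';python3 -m jog '0 0 0 0 0 0 1;0 0 0 0 0 0 1'; python3 -c "
from h import *
wsnap('w3')"
```

```text
time: 4.55
tcp_pos: [545.2, 216.1, 40.5]
tool_rot: [-0.627, -3.076, 0.001]
wrist_force: [-0.1, 1.0, 0.4]
opening: 85.4
time: 4.75
tcp_pos: [546.9, 217.1, 42.9]
tool_rot: [0.625, 3.076, 0.002]
wrist_force: [0.5, 0.4, -0.1]
opening: 85.4
4.75 [546.9 217.1  42.9] [6.2550e-01 3.0761e+00 1.6000e-03] [ 0.5  0.4 -0.1]
```

View pics/w3.png

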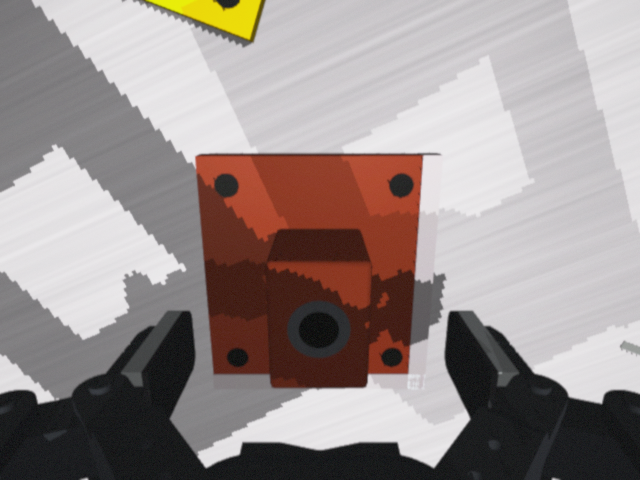

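The boss bore at (319,330) sits midway between the fingers at (180,…) and (460,…). I'll descend and close.

```bash
python3 -m jog '0 -0.001 -0.02 0 0 0 1;0 -0.001 -0.028 0 0 0 1;0 -0.001 -0.028 0 0 0 1;0 -0.001 -0.028 0 0 0 1;0 -0.001 -0.028 0 0 0 1'; python3 -m jog '0 0 0 0 0 0 0.4;0 0 0 0 0 0 0.2;0 0 0 0 0 0 0;0 0 0 0 0 0 0;0 0 0 0 0 0 0';python3 -m jog '0 0 0 0 0 0 0;0 0 0 0 0 0 0;0 0 0 0 0 0 0;0 0 0 0 0 0 0;0 0 0 0 0 0 0'
```

```text
time: 5.3
tcp_pos: [546.2, 216.3, 14.1]
tool_rot: [0.625, 3.078, 0.001]
wrist_force: [-0.2, -0.1, -0.3]
opening: 85.4
time: 5.8
tcp_pos: [546.1, 216.5, 13.8]
tool_rot: [0.625, 3.078, 0.001]
wrist_force: [0.4, 1.8, 2.2]
opening: 35.2
time: 6.3
tcp_pos: [546.1, 216.5, 13.8]
tool_rot: [0.625, 3.078, 0.001]
wrist_force: [-1.0, 3.6, 5.7]
opening: 35.0
```

Gripped at 35 mm. Lifting.

```bash
python3 -m jog '0 0 0.01 0 0 0 0;0 0 0.03 0 0 0 0;0 0 0.06 0 0 0 0;0 0 0.08 0 0 0 0;0 0 0.08 0 0 0 0'; python3 -m jog '0 0 0 0 0 0 0;0 0 0 0 0 0 0'; python3 -c "
from h import *
wsnap('w4')"
```

```text
time: 6.8
tcp_pos: [546.7, 216.0, 95.3]
tool_rot: [0.625, 3.076, 0.001]
wrist_force: [1.2, 0.3, -6.6]
opening: 35.2
time: 7.0
tcp_pos: [543.8, 215.6, 91.1]
tool_rot: [-0.625, -3.075, 0.003]
wrist_force: [-1.1, -0.4, -7.2]
opening: 34.8
7.0 [543.8 215.6  91.1] [-6.2460e-01 -3.0745e+00  3.0000e-03] [-1.1 -0.4 -7.2]
```

View pics/w4.png

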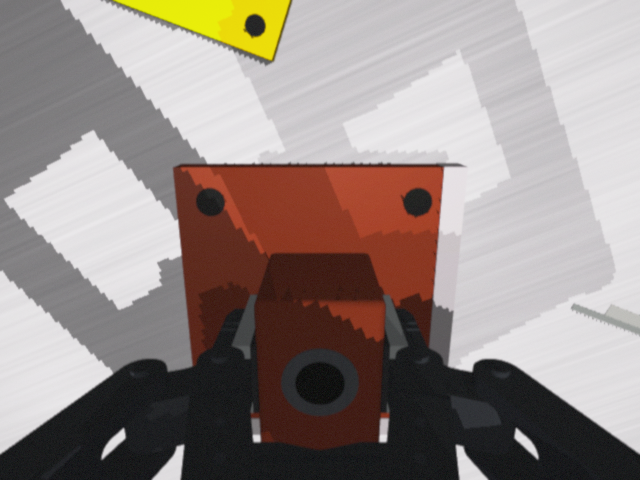

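Held level, with the weight reading 7.2 N. Carrying it to a point above the nest, 12 mm back from each fence.

```bash
python3 -m jog '-0.007 -0.04 0.01 0 0 7 0;-0.013 -0.085 0.01 0 0 14 0;-0.02 -0.13 0.01 0 0 20 0;-0.02 -0.175 0.01 0 0 25 0;-0.02 -0.22 0.01 0 0 29.2 0'; python3 -m jog '-0.002 -0.045 0 0 0 0 0;-0.004 -0.09 0 0 0 0 0;-0.005 -0.13 0 0 0 0 0;-0.006 -0.16 0 0 0 0 0;-0.007 -0.175 0 0 0 0 0';python3 -m jog '0 0 0 0 0 0 0;0 0 0 0 0 0 0;0 0 0 0 0 0 0'
```

```text
time: 7.55
tcp_pos: [524.3, -5.2, 102.1]
tool_rot: [0.177, -3.134, -0.001]
wrist_force: [0.8, 0.6, -6.8]
opening: 35.2
time: 8.05
tcp_pos: [517.9, -181.6, 102.1]
tool_rot: [0.167, -3.136, -0.0]
wrist_force: [-0.2, -0.5, -6.9]
opening: 35.5
time: 8.35
tcp_pos: [518.3, -177.2, 102.8]
tool_rot: [0.173, -3.136, -0.002]
wrist_force: [-0.5, 0.1, -7.6]
opening: 35.2
```

```bash
python3 -m jog '-0.001 -0.016 -0.02 0 0 0 0;-0.001 -0.016 -0.04 0 0 0 0;-0.001 -0.016 -0.05 0 0 0 0;-0.001 -0.016 -0.05 0 0 0 0;-0.001 -0.016 -0.05 0 0 0 0'; python3 -m jog '0 0 0 0 0 0 0;0 0 0 0 0 0 0'; python3 -c "
from h import *
wsnap('w5')
from cell import viewer
s=viewer.snapshot('side');cv2.imwrite('pics/s5.png',cv2.resize(s['frame'][220:400,270:470,::-1],None,fx=3,fy=3))"
```

```text
time: 8.85
tcp_pos: [518.0, -194.1, 53.7]
tool_rot: [-0.173, 3.137, 0.0]
wrist_force: [0.6, -1.0, -6.8]
opening: 35.3
time: 9.05
tcp_pos: [518.4, -195.0, 54.4]
tool_rot: [-0.171, 3.135, -0.002]
wrist_force: [-0.5, -0.3, -7.1]
opening: 35.5
9.05 [ 518.4 -195.    54.4] [-1.7140e-01  3.1353e+00 -1.7000e-03] [-0.5 -0.3 -7.1]
```

View pics/w5.png

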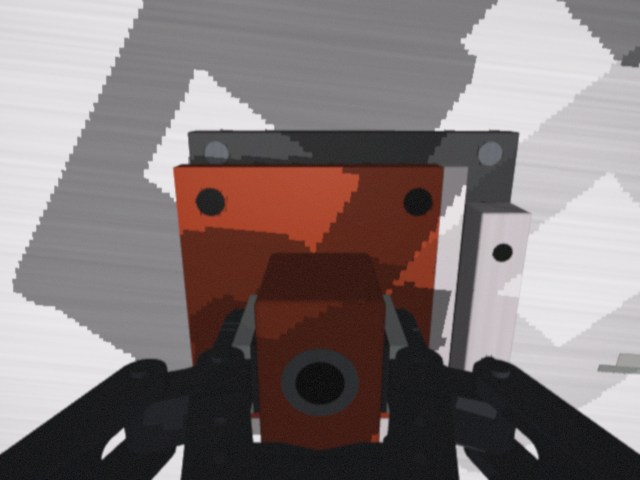

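View pics/s5.png

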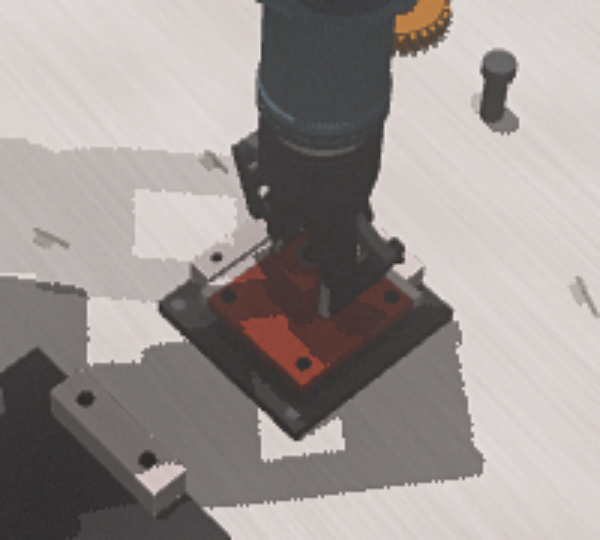

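```bash
python3 -m jog '0 0 -0.015 0 0 0 0;0 0 -0.024 0 0 0 0;0 0 -0.026 0 0 0 0;0 0 -0.026 0 0 0 0;0 0 -0.026 0 0 0 0'; python3 -m jog '0 0 0 0 0 0 0;0 0 0 0 0 0 0'; python3 -m jog '0 0 -0.001 0 0 0 0;0 0 -0.001 0 0 0 0'
```

```text
time: 9.65
tcp_pos: [518.0, -195.0, 27.7]
tool_rot: [-0.171, 3.137, -0.001]
wrist_force: [-0.7, -0.0, -8.1]
opening: 35.6
time: 9.85
tcp_pos: [518.0, -195.1, 27.8]
tool_rot: [-0.171, 3.136, -0.001]
wrist_force: [0.3, 0.1, -7.9]
opening: 35.4
time: 10.05
tcp_pos: [517.7, -194.8, 26.4]
tool_rot: [-0.171, 3.137, -0.0]
wrist_force: [0.6, 0.3, -6.7]
opening: 35.3
```

```bash
python3 -m jog '0 0 -0.001 0 0 0 0;0 0 -0.001 0 0 0 0;0 0 -0.001 0 0 0 0'; python3 -m jog '0 0 -0.001 0 0 0 0;0 0 -0.001 0 0 0 0;0 0 -0.001 0 0 0 0'
```

```text
time: 10.35
tcp_pos: [517.8, -194.9, 25.8]
tool_rot: [-0.171, 3.137, -0.0]
wrist_force: [-1.7, 1.4, 0.6]
opening: 35.3
time: 10.65
tcp_pos: [517.8, -194.9, 25.8]
tool_rot: [-0.171, 3.136, -0.001]
wrist_force: [-4.7, 1.9, 8.8]
opening: 35.6
```

Contact is at z = 25.8, exactly as predicted, and the cover is flat on the bed. Sliding towards the corner.

```bash
python3 -m jog '0.002 0.003 0 0 0 0 0;0.004 0.006 0 0 0 0 0;0.006 0.009 0 0 0 0 0;0.0069 0.0108 0 0 0 0 0;0.0069 0.0108 0 0 0 0 0'; python3 -m jog '0 0 0 0 0 0 0;0 0 0 0 0 0 0'
```

```text
time: 11.15
tcp_pos: [526.1, -185.4, 25.9]
tool_rot: [-0.171, 3.134, -0.005]
wrist_force: [-1.1, -2.0, 4.7]
opening: 34.8
time: 11.35
tcp_pos: [526.1, -185.4, 25.9]
tool_rot: [-0.171, 3.134, -0.004]
wrist_force: [-0.7, -3.2, 6.4]
opening: 35.4
```

```bash
python3 -m jog '-0.0002 0.002 0 0 0 0 0;-0.0004 0.004 0 0 0 0 0;-0.0004 0.004 0 0 0 0 0'; python3 -m jog '-0.0001 0.001 0 0 0 0 0;-0.0001 0.001 0 0 0 0 0';python3 -m jog '-0.0001 0.001 0 0 0 0 0;-0.0001 0.001 0 0 0 0 0'
```

```text
time: 11.65
tcp_pos: [526.1, -181.4, 25.9]
tool_rot: [-0.171, 3.133, -0.005]
wrist_force: [0.2, -3.0, 6.0]
opening: 35.5
time: 11.85
tcp_pos: [526.0, -180.5, 26.0]
tool_rot: [-0.171, 3.133, -0.005]
wrist_force: [0.2, -2.9, 6.3]
opening: 35.1
time: 12.05
tcp_pos: [526.0, -180.0, 26.0]
tool_rot: [-0.171, 3.133, -0.006]
wrist_force: [0.2, -5.2, 5.3]
opening: 35.3
```

```bash
python3 -m jog '-0.0001 0.001 0 0 0 0 0;-0.0001 0.001 0 0 0 0 0';python3 -m jog '0.001 0.0001 0 0 0 0 0;0.001 0.0001 0 0 0 0 0';python3 -m jog '0.001 0.0001 0 0 0 0 0;0.001 0.0001 0 0 0 0 0'
```

```text
time: 12.25
tcp_pos: [526.0, -180.0, 26.0]
tool_rot: [-0.171, 3.133, -0.009]
wrist_force: [-0.3, -8.7, 4.7]
opening: 35.6
time: 12.45
tcp_pos: [526.0, -180.0, 26.0]
tool_rot: [-0.171, 3.134, -0.008]
wrist_force: [-4.7, -9.4, 7.9]
opening: 35.2
time: 12.65
tcp_pos: [526.2, -180.0, 26.0]
tool_rot: [-0.172, 3.136, -0.008]
wrist_force: [-6.9, -11.0, 9.9]
opening: 35.0
```

```bash
python3 -m jog '0.001 0.0001 0 0 0 0 0;0.001 0.0001 0 0 0 0 0';python3 -m jog '0.001 0.0001 0 0 0 0 0;0.001 0.0001 0 0 0 0 0';python3 -m jog '0.001 0.0001 0 0 0 0 0;0.001 0.0001 0 0 0 0 0';python3 -c "
from cell import read_state
s=read_state();print(s['torque'],s['tool_rot'])"
```

```text
time: 12.85
tcp_pos: [527.1, -179.9, 26.0]
tool_rot: [-0.172, 3.136, -0.008]
wrist_force: [-7.7, -10.5, 8.7]
opening: 35.1
time: 13.05
tcp_pos: [527.2, -179.9, 26.0]
tool_rot: [0.172, -3.136, 0.008]
wrist_force: [-11.0, -11.4, 12.0]
opening: 35.1
time: 13.25
tcp_pos: [527.3, -179.8, 26.0]
tool_rot: [0.172, -3.134, 0.007]
wrist_force: [-15.1, -13.5, 13.2]
opening: 35.2
[-1.39532681  1.89648515 -0.02312471] [ 0.17178426 -3.13426359  0.00715779]
```

```bash
python3 -m jog '0.0009 0.0011 -0.0003 0 0 0 0;0.0009 0.0011 -0.0003 0 0 0 0;0.0009 0.0011 -0.0003 0 0 0 0';python3 -m jog '0.0004 0.001 0 0 0 0 0;0.0004 0.001 0 0 0 0 0;0.0004 0.001 0 0 0 0 0'; python3 -c "
from h import *
wsnap('w6')
from cell import viewer,read_state
print(read_state()['torque'])
for n,b in(('side',(270,220,470,400)),('scene',(180,170,330,320))):
    s=viewer.snapshot(n);cv2.imwrite(f'pics/{n}6.png',cv2.resize(s['frame'][b[1]:b[3],b[0]:b[2],::-1],None,fx=4,fy=4)[:600,:800]);np.savez(n+'6.npz',**s)"
```

```text
time: 13.55
tcp_pos: [527.3, -179.8, 26.0]
tool_rot: [0.172, -3.133, 0.009]
wrist_force: [-19.6, -17.0, 17.6]
opening: 35.4
time: 13.85
tcp_pos: [527.3, -179.8, 26.1]
tool_rot: [0.172, -3.132, 0.011]
wrist_force: [-21.3, -21.2, 18.0]
opening: 35.8
13.85 [ 527.3 -179.8   26.1] [ 0.1717 -3.1323  0.011 ] [-21.3 -21.2  18. ]
[-2.43004816  2.93673394 -0.0709382 ]
```

View pics/w6.png

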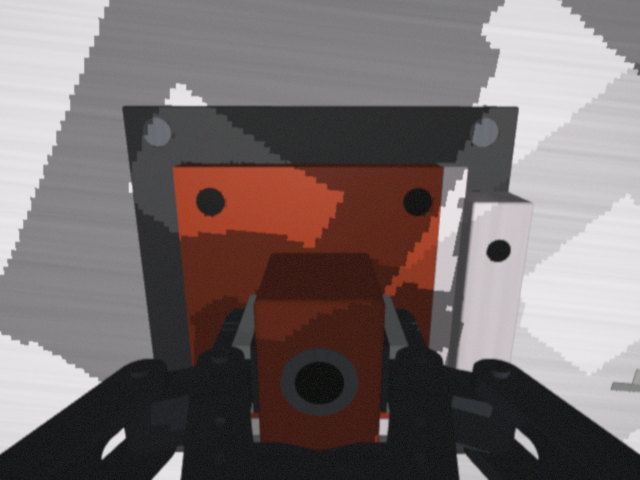

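View pics/side6.png

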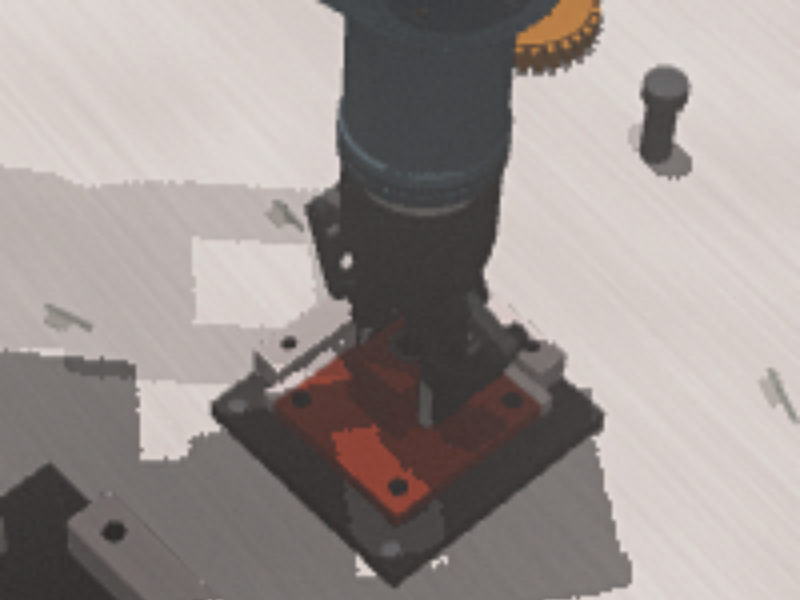

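View pics/scene6.png

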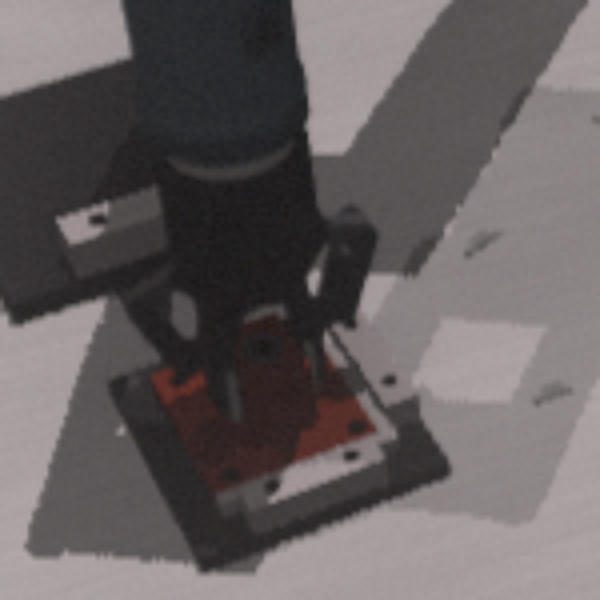

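```bash
python3 - <<'E'
from h import *
s=dict(np.load("w6.npz"));w=cloud(s)
def plane(x0,y0,x1,y1,n):
    p=w[y0:y1,x0:x1].reshape(-1,3);p=p[~np.isnan(p[:,0])];c=np.median(p,0)
    A=np.c_[p[:,:2]-c[:2],np.ones(len(p))];k=np.linalg.lstsq(A,p[:,2],rcond=None)[0]
    print(n,c.round(1),"slope deg",np.degrees(k[:2]).round(2));return k
plane(200,180,420,245,"flange");plane(160,112,470,155,"bed");plane(482,215,515,340,"fence top")
# edges in nest frame
c,sn=np.cos(np.radians(6.2)),np.sin(np.radians(6.2));A=np.array([[c,sn],[-sn,c]])
O=np.array([527.5,-180.5])
q=(w[...,:2]-O)@A.T
for r in range(190,350,30):
    z=w[r,430:535,2];print(r,[(430+i,*q[r,430+i].round(1),z[i].round(1)) for i in range(15,60,5)])
for c0 in(200,260,320,380,430):
    z=w[150:185,c0,2];j=np.where(z>18)[0]
    if len(j): print('back edge',c0,150+j[0],q[150+j[0],c0].round(1))
E
python3 - <<'E'
import cv2
im=cv2.imread('pics/w6.png')[160:400,420:540]
im=cv2.convertScaleAbs(im,alpha=1.3,beta=10)
cv2.imwrite('pics/w6c.png',cv2.resize(im,None,fx=2.5,fy=2.5,interpolation=2))
E
```

```text
flange [ 488.8 -188.2   22.8] slope deg [-0.36 -0.37]
bed [ 462.4 -189.3   12.4] slope deg [-0.05 -0.03]
fence top [ 502.1 -121.8   32.4] slope deg [ 0.24 -3.86]
190 [(445, np.float64(-47.1), np.float64(43.3), np.float64(22.7)), (450, np.float64(-47.4), np.float64(44.7), np.float64(23.8)), (455, np.float64(-47.2), np.float64(46.6), np.float64(23.1)), (460, np.float64(-47.4), np.float64(48.1), np.float64(24.0)), (465, np.float64(-47.1), np.float64(50.3), np.float64(22.5)), (470, np.float64(-45.4), np.float64(55.3), np.float64(12.9)), (475, np.float64(-45.2), np.float64(57.6), np.float64(11.8)), (480, np.float64(-45.5), np.float64(58.7), np.float64(13.6)), (485, np.float64(-45.2), np.float64(61.1), np.float64(12.2))]
220 [(445, np.float64(-36.7), np.float64(44.0), np.float64(23.5)), (450, np.float64(-36.2), np.float64(46.3), np.float64(21.5)), (455, np.float64(-36.6), np.float64(47.5), np.float64(23.3)), (460, np.float64(-36.7), np.float64(49.3), np.float64(23.5)), (465, np.float64(-37.3), np.float64(50.2), np.float64(25.9)), (470, np.float64(-38.6), np.float64(50.1), np.float64(30.9))
[... 1870 characters left out ...]
445, np.float64(11.2), np.float64(48.3), np.float64(22.3)), (450, np.float64(10.9), np.float64(50.1), np.float64(22.8)), (455, np.float64(7.8), np.float64(50.1), np.float64(28.2)), (460, np.float64(5.0), np.float64(50.2), np.float64(33.0)), (465, np.float64(5.7), np.float64(52.5), np.float64(31.7)), (470, np.float64(5.4), np.float64(54.1), np.float64(32.2)), (475, np.float64(5.7), np.float64(56.1), np.float64(31.8)), (480, np.float64(5.7), np.float64(57.9), np.float64(31.7)), (485, np.float64(5.4), np.float64(59.4), np.float64(32.3))]
back edge 200 166 [-54.8 -41.5]
back edge 260 166 [-55.  -20.5]
back edge 320 166 [-54.9   0.2]
back edge 380 166 [-54.9  21.1]
back edge 430 166 [-55.   38.4]
```

View pics/w6c.png

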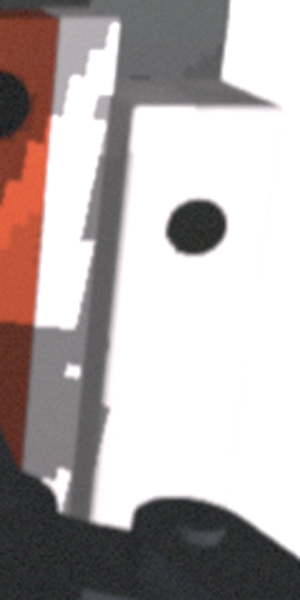

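Both edges sit on the fence faces: the y edge reads 50.1, the back edge −54.9, and the cover is square. It is tipped about 0.4° towards the corner, so I'll level the tool and press down slightly more.

```bash
python3 -m jog '0 0.0004 -0.0004 0.25 -0.25 0 0;0 0.0004 -0.0004 0.5 -0.5 0 0;0 0.0004 -0.0004 0.5 -0.5 0 0;0 0.0004 -0.0004 0.5 -0.5 0 0'; cat > chk.py <<'E'
from h import *
import sys
s=wsnap(sys.argv[1]);w=cloud(s)
from cell import read_state
print(read_state()['torque'])
def plane(x0,y0,x1,y1,n):
    p=w[y0:y1,x0:x1].reshape(-1,3);p=p[~np.isnan(p[:,0])];c=np.median(p,0)
    A=np.c_[p[:,:2]-c[:2],np.ones(len(p))];k=np.linalg.lstsq(A,p[:,2],rcond=None)[0]
    print(n,c.round(1),"slope deg",np.degrees(k[:2]).round(2))
plane(200,180,420,245,"flange");plane(160,112,470,155,"bed")
E
python3 chk.py w7
```

```text
time: 14.4
tcp_pos: [527.5, -179.8, 25.8]
tool_rot: [-0.172, 3.132, 0.001]
wrist_force: [-19.9, -22.1, 18.7]
opening: 35.3
14.4 [ 527.5 -179.8   25.8] [-1.720e-01  3.132e+00  7.000e-04] [-19.9 -22.1  18.7]
[-3.02935538  3.53693081 -0.28465483]
flange [ 488.9 -188.1   22.4] slope deg [-0.3  -0.07]
bed [ 462.6 -189.3   12.4] slope deg [-0.25 -0.04]
```

Flat now: the flange is at 22.4 and the bed at 12.4, and they are parallel. I'll do a stability hold, then a final edge check.

```bash
python3 -m jog '0 0 0 0 0 0 0;0 0 0 0 0 0 0;0 0 0 0 0 0 0;0 0 0 0 0 0 0;0 0 0 0 0 0 0';python3 chk.py w8; python3 - <<'E'
from h import *
s=dict(np.load("w8.npz"));w=cloud(s)
c,sn=np.cos(np.radians(6.2)),np.sin(np.radians(6.2));A=np.array([[c,sn],[-sn,c]])
q=(w[...,:2]-np.array([527.5,-180.5]))@A.T
for r in (180,190,200,220,250,280,310,335):
    z=w[r,430:480,2]; j=np.where((z>20.5)&(z<24.5))[0]; print(r,q[r,430+j[-1]].round(1))
for c0 in(200,260,320,380,430):
    j=np.where(w[150:185,c0,2]>18)[0];print('back',q[150+j[0],c0].round(1))
E
```

```text
time: 14.95
tcp_pos: [527.5, -179.8, 25.8]
tool_rot: [-0.172, 3.132, 0.001]
wrist_force: [-20.5, -20.6, 18.4]
opening: 35.3
14.95 [ 527.5 -179.8   25.8] [-1.7220e-01  3.1321e+00  6.0000e-04] [-20.5 -20.6  18.4]
[-3.07526704  3.51119651 -0.29105083]
flange [ 488.9 -188.1   22.4] slope deg [-0.31 -0.06]
bed [ 462.6 -189.2   12.4] slope deg [-0.11 -0.01]
180 [-50.6  50. ]
190 [-47.2  49.8]
200 [-43.9  49.9]
220 [-36.8  50.3]
250 [-25.5  50. ]
280 [-14.3  50.3]
310 [-2.1 50.2]
335 [ 8.8 50.2]
back [-54.8 -41.2]
back [-54.9 -20.7]
back [-55.1   0.2]
back [-55.   21.1]
back [-54.8  38.3]
```

View pics/w8.png

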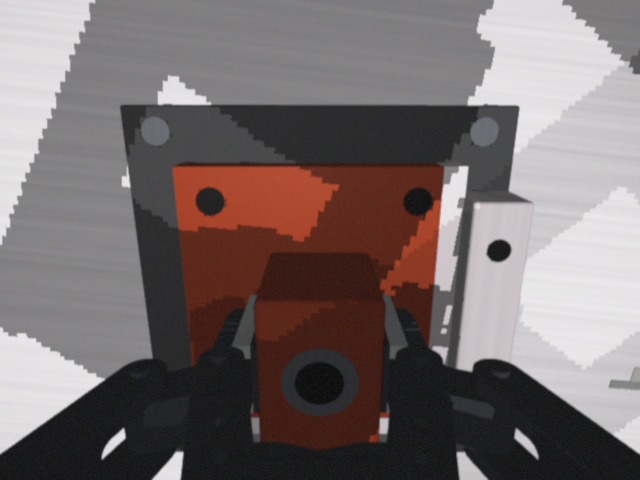

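The cover is stable and square on both fences. The flange slope in x still shows about 0.2° more than the bed, so I'll make one small trim.

```bash
python3 -m jog '0 0 -0.0003 0 -0.3 0 0;0 0 -0.0003 0 -0.3 0 0;0 0 -0.0003 0 -0.3 0 0;0 0 -0.0003 0 -0.3 0 0';python3 chk.py w9;python3 chk.py w10
```

```text
time: 15.4
tcp_pos: [527.7, -179.8, 25.7]
tool_rot: [-0.172, 3.126, -0.0]
wrist_force: [-20.2, -21.2, 19.4]
opening: 35.4
15.4 [ 527.7 -179.8   25.7] [-0.172   3.1263 -0.    ] [-20.2 -21.2  19.4]
[-2.98073638  3.39840897 -0.22196107]
flange [ 489.1 -188.1   22.4] slope deg [-0.28 -0.06]
bed [ 462.9 -189.3   12.3] slope deg [-0.21 -0.03]
15.45 [ 527.7 -179.8   25.8] [-1.7200e-01  3.1262e+00 -1.0000e-04] [-20.6 -20.3  18.9]
[-3.01372959  3.42745002 -0.2648558 ]
flange [ 489.1 -188.1   22.4] slope deg [-0.28 -0.07]
bed [ 462.9 -189.3   12.4] slope deg [-0.26 -0.05]
```

```bash
python3 -c "
from cell import bot,read_state
print(bot.sign_off()); s=read_state(); print(s['time'],s['tcp_pos'],s['wrist_force'],s['opening'])"
```

```text
the job is handed in; nothing more can be done
None
the job is handed in; nothing more can be done
```

I gripped the red-brown cover by its boss and set it flat on the bed of the smaller nest. I then slid it into the corner against both fences and handed the job in at about 15.5 s, still gripping and pressing.

**Contact with the fences:** measured in the nest's frame, the bright +y edge lies at 50.0 ± 0.3 mm (fence face at 50). The back edge lies at −54.9 mm, which puts the +x edge at 55 (fence face at 55). The cover is square to both fences.

**Push:** about 20 N into each fence and about 26 N down on the bed (about 19 N measured plus the 7 N weight). These stayed steady over a 0.5 s hold, and the boss stayed gripped at 35 mm.

**Flatness:** the flange top is 10 mm above the bed, so the cover lies flat. It first tipped about 0.4° towards the corner under the push, so I levelled the tool. The x-slope check then disagreed, with readings for flange against bed 0.05–0.2° apart. I made a small trim, after which they read −0.28° and −0.26°, within noise.

**Not checked:** the far fence's contact was hidden from the wrist camera, so I took it from the back edge position and the push force. I did not take a final picture of all the bystanders, but no move went near them.

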